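# Lay the straightedge flush along a sealed carton

## Task

Take the aluminium straightedge out of its rack, lay it down flat with its finger ridge upward on open desk about a hand's breadth clear of the carton, and let go of it. Then take it by the ridge, lift it level and set it down flat on the desk, flush along the long side of the carton that faces the robot and sticking out about equally past both ends, ready for the carton to be measured. Do not shove the carton, the rack or the cup, banknote bundle and calculator about.

Things in the scene. Friction and masses are not known exactly. Their poses are not given: they have to be found in the camera images.
- rule: Aluminium straightedge: bar 260 x 66 x 8 mm, 0.3 kg, with a finger ridge 90 long, 14 wide, 20 high on the middle of one face. Starts upright on a long edge in the rack, ridge side to the robot. Origin: middle of that bottom edge. y along its length, z across its width (up at the start), x out of the ridge face. Bar: x -4..4, y -130..130, z 0..66; ridge: x 4..24, y -45..45, z 26..40 mm.
- rule_mid (a point): Centre of the straightedge's bar, 33 mm along z from the origin of rule; same axes as rule (x points up when it lies flat, ridge up). 4 mm above the desk when the bar lies flat on it.
- rack: Fixed dark steel rack holding the straightedge upright, open at the top: base plate 100 x 250 x 6 mm, two pairs of fins 36 mm long centred at y = +-100, tops 40 mm above the desk, slot 11 mm wide. The bar stands centred on the plate, top edge at 72 mm, free on both sides between the fin pairs. Origin: centre of underside; y along the slot, x away from the robot (the ridge is on the -x side), z up.
- carton: Sealed brown cardboard carton with a tape strip and a white label, loose on the desk, 100 mm deep (x), 150 mm long (y), 50 mm high, 0.8 kg. Origin: centre of the underside; x points away from the robot, so the long side facing the robot is at x = -50 mm; y along that side, z up.
- cup: Bystander: yellow plastic cup, 72 mm across, 100 mm high; origin at the centre of its underside.
- bundle: Bystander: banded bundle of banknotes, 68 x 150 x 36 mm; origin at the centre of its underside, y along its length.
- calculator: Bystander: black desk calculator, 150 (x) x 100 (y) x 25 mm; origin at the centre of its underside.
There are look-alikes about, which are no part of the job. Of the things that look like the carton, take the one that is farthest to the robot's right at the start.

How it is judged:
On the way, in this order (a step that is already met when the one before it is completed fails the run):
1. the straightedge lies flat on the desk, ridge up, let go, clear of the carton (its centre more than 110 mm from the carton's centre) (angle between rule's own x axis and vertical below 0.08 rad and height (world z) of rule_mid below 0.009 m and horizontal distance between rule_mid and carton above 0.11 m and contact force between rule and the fingers below 0.1 N and linear speed of rule below 0.02 m/s), for 0.2 s.
2. the straightedge is held off the desk, level, ridge up (its centre more than 12 mm above the desk) (height (world z) of rule_mid above 0.012 m and angle between rule's own x axis and vertical below 0.25 rad and contact force between rule and the fingers above 0.5 N), for 0.1 s.
At the end, for the whole second after the job is handed in: The straightedge lies released, at rest and flat on the desk, ridge up, a long edge against the carton's robot-side long face (gap at most 3.5 mm at the middle, parallel within 0.035 rad), its middle within 25 mm of the carton's along that side; the carton sits flat and at rest (angle between rule's own x axis and vertical below 0.08 rad and height (world z) of rule_mid below 0.009 m and x of rule_mid in the frame of carton between -0.0865 and -0.0805 m and y of rule_mid in the frame of carton between -0.025 and 0.025 m and angle between the y axis of rule and the y axis of carton, either way round below 0.035 rad and angle between carton's own z axis and vertical below 0.05 rad and contact force between rule and the fingers below 0.1 N and linear speed of each of rule, carton below 0.01 m/s); the robot touches nothing.
It fails at once if the carton is moved more than 30 mm (distance of carton from where it was at the start of the episode above 0.03 m).
It fails at once if the carton is tipped (angle between carton's own z axis and vertical above 0.3 rad).
It fails at once if the rack is pushed with more than 40 N (contact force between rack and the arm above 40 N).
It fails at once if the cup, banknote bundle or calculator is moved more than 30 mm (distance of any of cup, bundle, calculator from where it was at the start of the episode above 0.03 m).
It also fails if it takes over 54 s, if anything falls off the work surface, if the arm or the gripper's body presses on something with over 40 N, if the wrist force passes 120 N, or if a joint passes its speed limit or range.

## Robot

A 6-joint arm with a two-finger parallel gripper is mounted at the origin on the work surface. World frame = base frame: x ahead of the robot, y to its left, z up, the work surface at z = 0. Lengths are in m, angles in rad, forces in N, time in s.
With the tool pointing down it reaches from about 0.35 to 0.925 m from the base axis. Payload 6.4 kg.
Tool frame: the origin (TCP) lies on the centre line of the jaws, within the pads' length; the fingertips stand 22 mm ahead of it and the grasp point (between the pads) lies 3 mm ahead of it (manip.finger_overhang is the distance from the TCP to the fingertips, in m); z points along the fingers, y is the line along which they close (so a half turn about z gives the same grasp; the last joint's range is limited). The gripper opens to 85 mm and grips with 20 to 120 N. Pads are 22 mm wide; open, the fingers measure 114 mm over their backs; the gripper's body (76 mm by 85 mm) begins 54 mm behind the grasp point. The pads swing forward as they close: fully open they stand 13 mm farther back than shut.
Start: joints at [-1.359, 0.245, 1.558, -0, 1.339, -0.174], TCP at [0.245, -0.602, 0.253] pointing down, gripper open.
Joint ranges: [-3.13, 3.13], [-1.02, 2.26], [0.13, 2.54], [-0.95, 4.09], [0.21, 2.88], [-2.74, 2.74]. Speed limits (rad/s): [2.57, 2.57, 3.14, 3.14, 3.14, 3.14].

## Interface

Orientations are given as a rotation vector (axis times angle).
In Python, from bench import manip gives the robot as it stands.
- The arm moves only by the tool arm_command, never from a script. Its argument "targets" is a list of rows, each a list of 2 entries, a list of its own where there are three numbers: the shift along the world's x, y, z in m, then the turn, a rotation vector about the world's x, y, z in degrees. A call has 1 to 12 rows; each row is the pose to reach, as a shift and turn from the pose commanded when the call began; what a row does not reach only later rows make up. A row lasts 1/12 s, in which the tool goes at most 41.7 mm and 7.16 degrees, less where a joint would pass 70% of its speed; a pose out of reach is approached as far as the arm can. A call with a gripper value outside its range is refused whole. "jaw" is the opening, from 0 (shut) to 1 (fully open), set as the call begins (left out, the last holds). The fingers move at their own pace and stop on an object; the grip force is fixed at half the most. Time passes only in rows, so rows that repeat a pose let the fingers close. It gives the time, the measured TCP pose, the force, the opening and the grip force at its end, in the units of the state.
- manip.get_state(): the state, without advancing time (a new reading comes with each control period).
- manip.read_camera(name): name is "scene" or "top"; returns the picture (400x640x3 uint8, blue, green, red); there is no depth.
- manip.camera_model(name): a dict with "mtx" (3x3 intrinsics, pixels), "xyz" and "attitude" of the camera in the world. Camera axes: x right, y down, z forward; pixel columns grow to the right and rows downward; lengths in m; the calibration is good to about 2 mm. A picture is of the moment at which its call begins. camera_model takes no time and is no camera call.
- manip.sign_off(): hands the job in; it is judged then, once.
The state is a dict: "time": time; "joint_pos": joint angles; "dq": joint speeds; "joint_efforts": joint torques, N m; "tool_pos": TCP position; "orientation": TCP orientation; "ft_force": force on the tool from outside, world axes, zero at the start; "ft_torque": the same for the moment, N m; "gripper_width": opening from 0.0 (shut) to 1.0 (fully open); "finger_force": force on a finger pad.
Only numpy, scipy, OpenCV 4.12 (cv2) and the standard library are available. Lean on these libraries where they do the work, as an engineer would, in place of code of your own. Each camera call takes 0.05 s, during which the arm holds its last target. There are 200 camera calls.

## Working session

There is one attempt and no reset: what is moved stays moved. The work goes in short steps, Python scripts to look and compute and a tool call to move; the robot and the scene stay as the last step left them, time stands still between calls to the robot, and variables do not carry over. Pictures are saved under pics/ and viewed, at most 10 in all, crops included, and the job is handed in when it is done.

Besides the shell and the picture viewer there is one more tool, called after ">>>" as a command line: name --argument value ..., lists and objects as JSON in quotes. arm_command: Moves the arm, as the interface text tells. Its arguments: {"type":"object","properties":{"targets":{"type":"array"},"jaw":{"type":"number"}},"required":["targets"]}

```bash
mkdir -p pics; ls
python3 - <<'E'
from bench import manip
import cv2
for n in("top","scene"):
    cv2.imwrite(f"pics/{n}0.png",manip.read_camera(n)); print(n,manip.camera_model(n))
print(manip.get_state())
E
```

```text
pics
top {'mtx': array([[473.42233847,   0.        , 319.72271356],
       [  0.        , 473.42233847, 198.50079479],
       [  0.        ,   0.        ,   1.        ]]), 'xyz': array([ 0.24175751, -0.01052717,  1.58262491]), 'attitude': array([-2.09904216,  2.11698413, -0.2247358 ])}
scene {'mtx': array([[510.27774462,   0.        , 327.97809838],
       [  0.        , 510.27774462, 202.24446685],
       [  0.        ,   0.        ,   1.        ]]), 'xyz': array([ 1.98535596, -0.39029041,  1.00876392]), 'attitude': array([-1.78310683, -1.33717485,  0.74507427])}
{'time': 0.1, 'joint_pos': array([-1.35908725e+00,  2.45795053e-01,  1.55887737e+00, -1.35406224e-05,
        1.33872195e+00, -1.74083962e-01]), 'dq': array([ 7.71068385e-04,  6.78244960e-05, -2.43238581e-03, -2.12702342e-04,
       -2.56112250e-03, -9.53494096e-05]), 'joint_efforts': array([-7.38230870e-05, -4.30672216e+01, -3.27129400e+01, -7.02363582e-05,
        2.81455010e-03, -7.53750726e-06]), 'tool_pos': array([ 0.2445046 , -0.60176073,  0.25226591]), 'orientation': array([-3.08155711e+00, -6.01910671e-01,  7.38876859e-05]), 'ft_force': array([-0.55027901,  0.31986506,  1.2106552 ]), 'ft_torque': array([-0.00313187, -0.04071433, -0.01481165]), 'finger_force': 0.0, 'gripper_width': 1.0035176593519628}
```

View pics/top0.png

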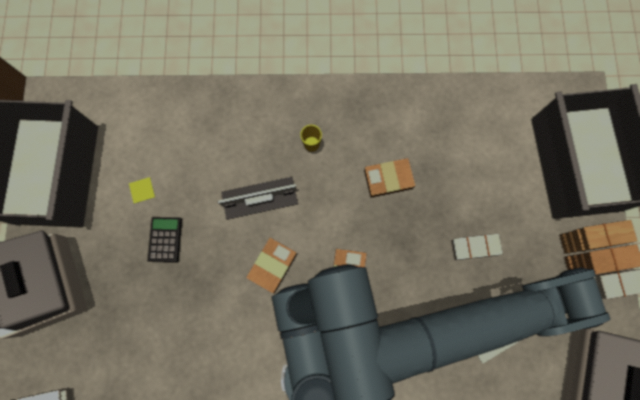

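View pics/scene0.png

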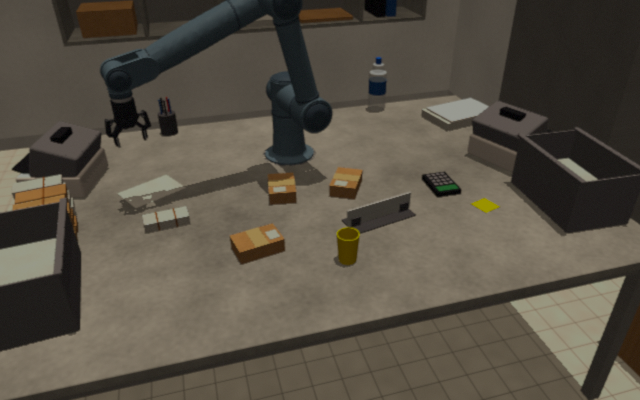

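Top view: the rack with the rule is at (259,197). The carton-like boxes are at (389,178), (272,265) and (350,262, half hidden). There are also orange banded items at (605,250). World y decreases to the right in the image, so the rightmost real carton looks like (389,178). I'll check it and the orange stack in one crop, and measure at the same time.

```bash
cat > h.py <<'E'
from bench import manip
import cv2, numpy as np
from scipy.spatial.transform import Rotation as R
def ray(n,p):
    c=manip.camera_model(n); d=R.from_rotvec(c["attitude"]).as_matrix()@np.linalg.inv(c["mtx"])@np.array([p[0],p[1],1.])
    return np.array(c["xyz"]),d
def onz(n,p,z):
    o,d=ray(n,p); return (o+d*(z-o[2])/d[2])[:3]
def px(n,P):
    c=manip.camera_model(n); q=c["mtx"]@(R.from_rotvec(c["attitude"]).as_matrix().T@(np.array(P)-c["xyz"])); return q[:2]/q[2]
def box(m):
    cs=cv2.findContours(m.astype(np.uint8),cv2.RETR_EXTERNAL,cv2.CHAIN_APPROX_NONE)[0]
    return max(cs,key=cv2.contourArea)
E
python3 - <<'E'
from h import *
t=cv2.imread("pics/top0.png"); s=cv2.imread("pics/scene0.png")
r=lambda a,f:cv2.resize(a,None,fx=f,fy=f,interpolation=cv2.INTER_CUBIC)
A=r(t[140:220,200:430],3); B=r(t[200:320,530:640],2.5); C=r(s[170:270,0:110],2.5)
o=np.zeros((600,700,3),np.uint8)
o[:240,:690]=A; o[250:550,:275]=B; o[250:500,300:575]=C
cv2.imwrite("pics/crop1.png",o)
for n,p in dict(rackplate=(259,197),carton=(389,178),c2=(272,265),c3=(350,262),cup=(311,137),calc=(165,240),bundle=(477,247),stack=(610,250)).items(): print(n,onz("top",p,0.03).round(3))
hsv=cv2.cvtColor(t,cv2.COLOR_BGR2HSV); print(hsv[185,376],hsv[175,405],hsv[175,388],hsv[178,374],hsv[150,350],t[192,250],t[187,260],t[197,258])
E
```

```text
rackplate [0.586 0.194 0.03 ]
carton [ 0.648 -0.245  0.03 ]
c2 [0.358 0.147 0.03 ]
c3 [ 0.366 -0.107  0.03 ]
cup [0.796 0.018 0.03 ]
calc [0.443 0.501 0.03 ]
bundle [ 0.411 -0.524  0.03 ]
stack [ 0.398 -0.959  0.03 ]
[ 14 141 152] [ 14 141 159] [ 26  90 164] [ 36  29 168] [ 20  50 123] [68 72 75] [60 63 67] [143 155 152]
```

View pics/crop1.png

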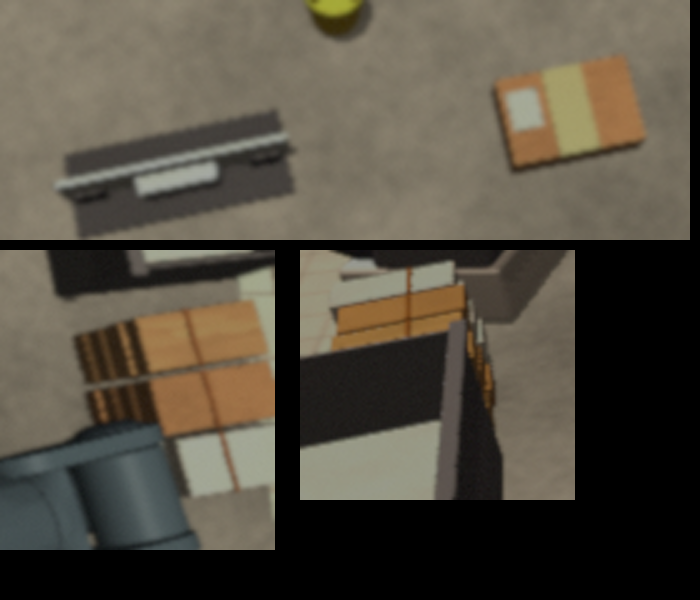

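The crop shows banded note stacks on the right, with no tape or label. The box at (389,178) has the tape strip and white label and is the rightmost of the three such boxes, so it is the carton. Next I measure the carton and the rule.

Run:
```python
from h import *
t=cv2.imread("pics/top0.png"); hsv=cv2.cvtColor(t,cv2.COLOR_BGR2HSV).astype(int)
V=hsv[...,2]
m=((hsv[...,1]>70)&(V>120)|(V>148)); m[:150]=0;m[205:]=0;m[:,:355]=0;m[:,425:]=0
c=box(m); P=np.array([onz("top",p[0],0.05)[:2] for p in c],np.float32)*1000
print("carton",cv2.minAreaRect(P), px("top",[.648,-.245,.05]))
m=(t.min(2)>95)&(hsv[...,1]<60); m[:170]=0;m[215:]=0;m[:,:212]=0;m[:,302:]=0
g=np.zeros_like(m); 
k=(t.min(2)>105); k[:170]=0;k[215:]=0;k[:,:212]=0;k[:,302:]=0
n,l,st,ce=cv2.connectedComponentsWithStats(k.astype(np.uint8))
for i in range(1,n):
    if st[i,4]>30: 
        print(st[i],ce[i]); ys,xs=np.where(l==i)
        for z in (.046,.072):
            Q=np.array([onz("top",p,z)[:2] for p in zip(xs,ys)],np.float32)*1000; print(z,cv2.minAreaRect(Q),Q.mean(0))
for r in range(180,206,1): print(r,t[r,240:270:6,1], t[r,225:235:4,1])
# rack: dark mask
m=(t.max(2)<78); m[:165]=0;m[225:]=0;m[:,:212]=0;m[:,305:]=0
m=cv2.morphologyEx(m.astype(np.uint8),cv2.MORPH_CLOSE,np.ones((9,9)))
P=np.array([onz("top",p[0],0.006)[:2] for p in box(m)],np.float32)*1000; print("rack",cv2.minAreaRect(P))
```

```text
carton ((651.264892578125, -244.6631622314453), (101.7394027709961, 155.2607421875), 11.184575080871582) [389.81853278 176.40566107]
[212 170  26  17 279] [222.2078853  175.92114695]
0.046 ((648.5601806640625, 310.15234375), (84.21137237548828, 55.44315719604492), 89.49026489257812) [655.7543  316.88895]
0.072 ((641.677001953125, 304.72637939453125), (82.78643798828125, 54.50501251220703), 89.49026489257812) [648.74963 311.34912]
[241 170  16  13  94] [249.87234043 174.89361702]
0.046 ((662.2840576171875, 224.35401916503906), (61.29771423339844, 33.311344146728516), 44.537864685058594) [658.49646 224.07123]
0.072 ((655.1687622070312, 220.37982177734375), (60.2606201171875, 32.74768829345703), 44.53789138793945) [651.44525 220.10173]
[212 184  85  31 346] [239.66184971 198.80057803]
0.046 ((573.9815673828125, 207.2630615234375), (68.26045227050781, 287.7557678222656), 7.670321464538574) [576.70404 255.81091]
0.072 ((568.3602294921875, 203.57803344726562), (67.10552215576172, 282.88690185546875), 7.67030668258667) [571.03656 251.30428]
[245 194  27  11 157] [258.11464968 198.87898089]

[... 961 characters left out ...]
62  63  62  70 109] [95 76 65]
191 [ 61  61  67 102 146] [73 63 60]
192 [ 61  64  91 140 144] [63 61 62]
193 [ 62  77 130 144 105] [60 60 61]
194 [ 69 115 146 109 100] [60 62 61]
195 [105 147 126  90 139] [61 62 64]
196 [143 141  91 124 163] [62 66 88]
197 [143 102 105 155 168] [ 69  93 124]
198 [105 102 148 168 168] [100 131 147]
199 [ 60 140 166 169 164] [141 146 132]
200 [ 48 156 169 167 143] [146 124  89]
201 [ 44 153 166 150  96] [115  81  53]
202 [ 52 148 155 107  53] [73 53 45]
203 [ 58 138 119  60  44] [51 51 46]
204 [ 63 118  73  41  56] [53 53 34]
205 [62 87 43 52 64] [54 38 24]
rack ((589.1414794921875, 197.7500762939453), (94.9344482421875, 259.8164367675781), 12.094094276428223)
```

>>> arm_command --targets '[[[0.0144,0.0334,0],[0,0,3.4]],[[0.0288,0.0667,0],[0,0,6.7]],[[0.043,0.1,0],[0,0,10]],[[0.0573,0.1333,0],[0,0,13.3]],[[0.0717,0.1667,0],[0,0,16.7]],[[0.086,0.2,0],[0,0,20]],[[0.1003,0.2333,0],[0,0,23.3]],[[0.1147,0.2667,0],[0,0,26.7]],[[0.129,0.3,0],[0,0,30]],[[0.1433,0.3333,0],[0,0,33.3]],[[0.1577,0.3667,0],[0,0,36.7]],[[0.172,0.4,0],[0,0,40]]]' --jaw 0.5

```text
time: 1.1
tool_pos: [0.4167, -0.2003, 0.253]
orientation: [-2.689, -1.624, 0.0]
ft_force: [1.1, -1.1, -0.6]
gripper_width: 0.5
finger_force: 0.0
```

>>> arm_command --targets '[[[0.0144,0.0334,0],[0,0,3.4]],[[0.0288,0.0667,0],[0,0,6.7]],[[0.043,0.1,0],[0,0,10]],[[0.0573,0.1333,0],[0,0,13.3]],[[0.0717,0.1667,0],[0,0,16.7]],[[0.086,0.2,0],[0,0,20]],[[0.1003,0.2333,0],[0,0,23.3]],[[0.1147,0.2667,0],[0,0,26.7]],[[0.129,0.3,0],[0,0,30]],[[0.1433,0.3333,0],[0,0,33.3]],[[0.1577,0.3667,0],[0,0,36.7]],[[0.172,0.4,0],[0,0,40]]]'

```text
time: 2.1
tool_pos: [0.5887, 0.1997, 0.2527]
orientation: [-1.971, -2.446, 0.001]
ft_force: [0.3, -0.1, -0.6]
gripper_width: 0.501
finger_force: 0.0
```

>>> arm_command --targets '[[[0,0,-0.015],[0,0,0]],[[0,0,-0.03],[0,0,0]],[[0,0,-0.045],[0,0,0]],[[0,-0.001,-0.06],[0,0,0]],[[0,-0.001,-0.075],[0,0,0]],[[0,-0.002,-0.09],[0,0,0]],[[0,-0.002,-0.105],[0,0,0]],[[0,-0.002,-0.12],[0,0,0]],[[0,-0.002,-0.135],[0,0,0]],[[0,-0.002,-0.15],[0,0,0]]]'

```text
time: 2.93
tool_pos: [0.5882, 0.1957, 0.1021]
orientation: [-1.974, -2.443, 0.001]
ft_force: [0.4, -0.2, -0.3]
gripper_width: 0.502
finger_force: 0.0
```

Run:
```python
from h import *
s=manip.read_camera("scene");t=manip.read_camera("top");cv2.imwrite("pics/t1.png",t)
r=lambda a,f:cv2.resize(a,None,fx=f,fy=f,interpolation=cv2.INTER_CUBIC)
o=np.zeros((600,800,3),np.uint8); o[:300,:480]=r(s[140:240,310:470],3); a=r(t[140:340,200:520],1.5); o[300:,:480]=a
cv2.imwrite("pics/c2.png",o)
```

```text
(no output)
```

View pics/c2.png

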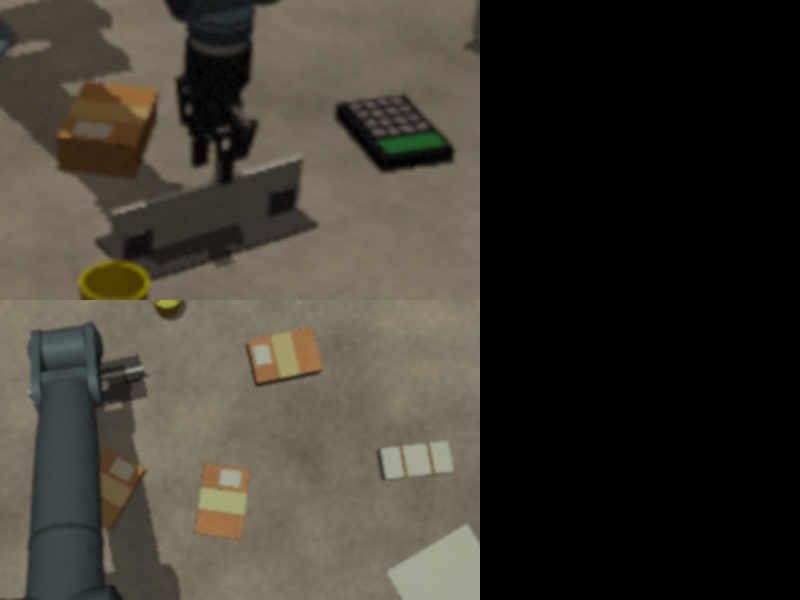

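The gripper straddles the bar near its middle (scene crop 220,170). The second decoy sits at about top (348,273), clear of my laying spot. I descend and grip.

>>> arm_command --targets '[[[0,0.001,-0.01],[0,0,0]],[[0,0.001,-0.02],[0,0,0]],[[0,0.001,-0.031],[0,0,0]],[[0,0.001,-0.031],[0,0,0]]]'

```text
time: 3.37
tool_pos: [0.587, 0.1965, 0.0697]
orientation: [-1.973, -2.441, 0.005]
ft_force: [-0.4, -0.6, -0.2]
gripper_width: 0.502
finger_force: 0.0
```

>>> arm_command --targets '[[[0,0,0],[0,0,0]],[[0,0,0],[0,0,0]],[[0,0,0],[0,0,0]],[[0,0,0],[0,0,0]],[[0,0,0],[0,0,0]],[[0,0,0],[0,0,0]],[[0,0,0],[0,0,0]],[[0,0,0],[0,0,0]]]' --jaw 0.0

```text
time: 4.03
tool_pos: [0.5891, 0.1969, 0.0731]
orientation: [1.974, 2.443, 0.001]
ft_force: [-0.4, -0.2, 5.6]
gripper_width: 0.081
finger_force: 60.8
```

>>> arm_command --targets '[[[0,0,0.004],[0,0,0]],[[0,0,0.012],[0,0,0]],[[0,0,0.022],[0,0,0]],[[0,0,0.034],[0,0,0]],[[0,0,0.048],[0,0,0]],[[0,0,0.062],[0,0,0]],[[0,0,0.076],[0,0,0]],[[0,0,0.09],[0,0,0]],[[0,0,0.104],[0,0,0]],[[0,0,0.118],[0,0,0]],[[0,0,0.13],[0,0,0]],[[0,0,0.13],[0,0,0]]]'

```text
time: 5.03
tool_pos: [0.5903, 0.1971, 0.2062]
orientation: [1.972, 2.44, 0.007]
ft_force: [0.9, -0.6, -2.3]
gripper_width: 0.075
finger_force: 60.0
```

Run:
```python
from h import *
s=manip.read_camera("scene");t=manip.read_camera("top");cv2.imwrite("pics/t2.png",t)
cv2.imwrite("pics/c3.png",cv2.resize(s[100:250,280:480],None,fx=3,fy=3,interpolation=cv2.INTER_CUBIC))
print(manip.get_state()["joint_pos"].round(2))
# carton from clean view
t=cv2.imread("pics/t1.png")
hsv=cv2.cvtColor(t,cv2.COLOR_BGR2HSV).astype(int);V=hsv[...,2]
m=((hsv[...,1]>80)&(V>125)|(V>150)); m[:150]=0;m[205:]=0;m[:,:355]=0;m[:,425:]=0
P=np.array([onz("top",p[0],0.05)[:2] for p in box(m)],np.float32)*1000
print(cv2.minAreaRect(P),cv2.boxPoints(cv2.minAreaRect(P)))
print([onz("top",p,0.05).round(3) for p in [(348,250),(365,255),(332,297)]],[onz("top",p,0.03).round(3) for p in [(453,250),(477,247),(502,245)]])
```

```text
[ 0.14  0.23  1.68  0.    1.24 -0.07]
((650.9290771484375, -245.19827270507812), (99.87489318847656, 151.15121459960938), 11.182513236999512) [[ 587.28296 -180.74214]
 [ 616.59644 -329.02362]
 [ 714.5752  -309.65442]
 [ 685.2617  -161.37292]]
[array([ 0.403, -0.1  ,  0.05 ]), array([ 0.386, -0.155,  0.05 ]), array([ 0.255, -0.046,  0.05 ])] [array([ 0.402, -0.445,  0.03 ]), array([ 0.411, -0.524,  0.03 ]), array([ 0.417, -0.607,  0.03 ])]
```

View pics/c3.png

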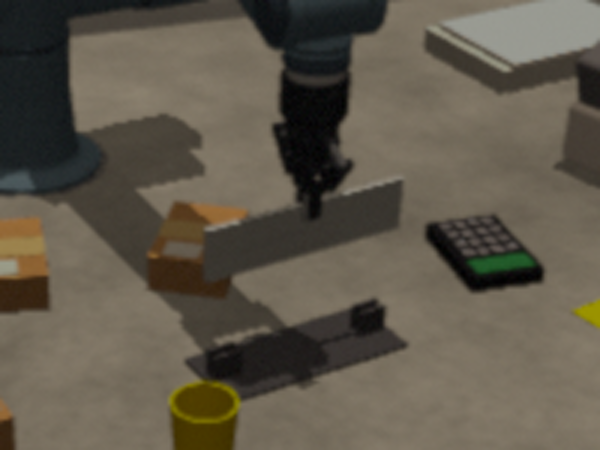

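The rule is held upright and squarely, and the rack stays put. I carry it to the open spot in front of the carton, then tilt it.

>>> arm_command --targets '[[[-0.007,-0.024,0],[0,0,0]],[[-0.018,-0.06,0],[0,0,0]],[[-0.03,-0.1,0],[0,0,0]],[[-0.042,-0.14,0],[0,0,0]],[[-0.054,-0.18,0],[0,0,0]],[[-0.065,-0.22,0],[0,0,0]],[[-0.077,-0.26,0],[0,0,0]],[[-0.089,-0.3,0],[0,0,0]],[[-0.101,-0.34,0],[0,0,0]],[[-0.113,-0.38,0],[0,0,0]],[[-0.125,-0.42,0],[0,0,0]],[[-0.134,-0.45,0],[0,0,0]]]'

```text
time: 6.13
tool_pos: [0.4528, -0.2555, 0.2012]
orientation: [-1.976, -2.44, 0.001]
ft_force: [0.9, 0.0, -3.0]
gripper_width: 0.078
finger_force: 59.9
```

>>> arm_command --targets '[[[-0.004,-0.016,0],[-1.1,5,0]],[[-0.009,-0.032,0],[-2.1,10,0]],[[0,-0.03,-0.01],[-3.2,15,0]],[[0.006,-0.028,-0.02],[-4.3,20,0]],[[0.012,-0.027,-0.03],[-5.4,25,0]],[[0.018,-0.026,-0.04],[-6.4,30,0]],[[0.024,-0.025,-0.05],[-7.5,35,0]],[[0.03,-0.024,-0.06],[-8.6,40,0]],[[0.036,-0.023,-0.07],[-9.7,45,0]],[[0.041,-0.022,-0.08],[-10.7,50,0]],[[0.045,-0.021,-0.1],[-11.5,53.8,0]],[[0.045,-0.021,-0.1],[-11.5,53.8,0]]]'

```text
time: 7.13
tool_pos: [0.4975, -0.2717, 0.0939]
orientation: [-1.473, -1.835, 0.956]
ft_force: [-2.3, 0.4, -5.3]
gripper_width: 0.077
finger_force: 60.1
```

Run:
```python
from h import *
s=manip.read_camera("scene");t=manip.read_camera("top")
st=manip.get_state(); T=R.from_rotvec(st["orientation"]).as_matrix(); print(st["tool_pos"],T.round(3),st["joint_pos"].round(2),st["ft_force"])
o=np.zeros((600,800,3),np.uint8); o[:300,:600]=cv2.resize(s[130:230,150:350],None,fx=3,fy=3); o[300:,:600]=cv2.resize(t[150:300,280:580],None,fx=2,fy=2)
cv2.imwrite("pics/c4.png",o)
```

```text
[ 0.49860737 -0.27347009  0.09991895] [[-0.21   0.558 -0.803]
 [ 0.978  0.123 -0.17 ]
 [ 0.004 -0.821 -0.572]] [-0.49  0.7   1.44 -0.57  1.8  -0.59] [-0.1829571  -0.47347685 -1.83704594]
```

View pics/c4.png

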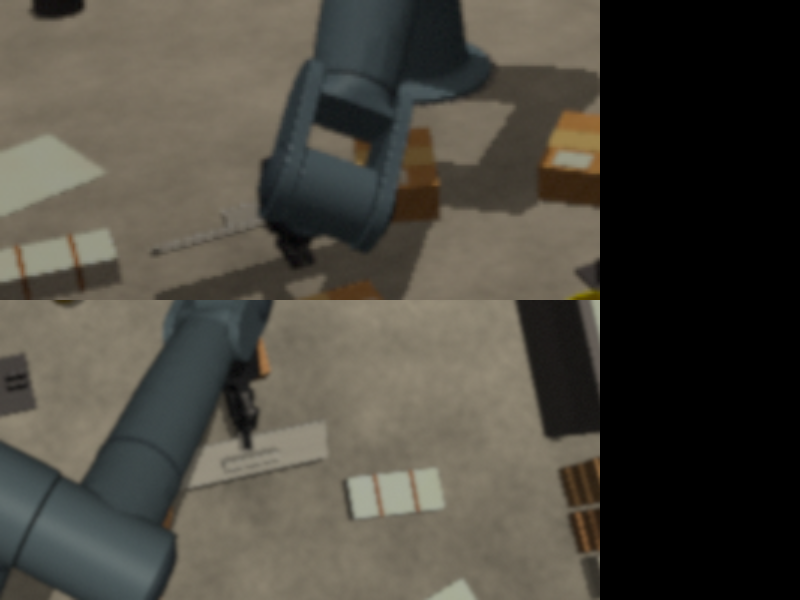

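The bar is tilted in the jaws with its ridge face up (top crop 250,460). The wrist hovers near the carton, so I use only a 45° tilt for clearance and lower the bottom edge to the desk.

>>> arm_command --targets '[[[-0.002,0,0],[1.05,-4.9,0]],[[-0.005,-0.002,-0.005],[2.1,-9.8,0]],[[-0.005,-0.002,-0.013],[2.1,-9.8,0]],[[-0.005,-0.002,-0.021],[2.1,-9.8,0]],[[-0.005,-0.002,-0.029],[2.1,-9.8,0]],[[-0.005,-0.002,-0.036],[2.1,-9.8,0]],[[-0.005,-0.002,-0.042],[2.1,-9.8,0]],[[-0.005,-0.002,-0.046],[2.1,-9.8,0]],[[-0.005,-0.002,-0.048],[2.1,-9.8,0]],[[-0.005,-0.002,-0.048],[2.1,-9.8,0]]]'

```text
time: 8.07
tool_pos: [0.4944, -0.2759, 0.0534]
orientation: [-1.587, -1.965, 0.814]
ft_force: [-0.8, 0.0, -2.3]
gripper_width: 0.08
finger_force: 60.1
```

>>> arm_command --targets '[[[0,0,-0.001],[0,0,0]],[[0,0,-0.002],[0,0,0]],[[0,0,-0.002],[0,0,0]]]'

```text
time: 8.32
tool_pos: [0.4948, -0.2763, 0.0524]
orientation: [-1.589, -1.966, 0.814]
ft_force: [-0.6, -0.1, -2.2]
gripper_width: 0.077
finger_force: 60.1
```

>>> arm_command --targets '[[[0,0,-0.001],[0,0,0]],[[0,0,-0.002],[0,0,0]],[[0,0,-0.003],[0,0,0]],[[0,0,-0.003],[0,0,0]],[[0,0,-0.003],[0,0,0]]]'

```text
time: 8.73
tool_pos: [0.4948, -0.2763, 0.05]
orientation: [-1.589, -1.966, 0.814]
ft_force: [-0.1, 0.6, 1.0]
gripper_width: 0.079
finger_force: 60.6
```

>>> arm_command --targets '[[[0,0,0],[0,0,0]],[[0,0,0],[0,0,0]],[[0,0,0],[0,0,0]],[[0,0,0],[0,0,0]]]' --jaw 0.25

```text
time: 9.07
tool_pos: [0.4947, -0.2764, 0.0493]
orientation: [-1.589, -1.966, 0.814]
ft_force: [0.9, 0.6, -1.1]
gripper_width: 0.244
finger_force: 0.5
```

>>> arm_command --targets '[[[0.007,0.0015,0.007],[0,0,0]],[[0.014,0.003,0.014],[0,0,0]],[[0.021,0.0045,0.021],[0,0,0]],[[0.028,0.006,0.028],[0,0,0]],[[0.035,0.0075,0.035],[0,0,0]],[[0.042,0.009,0.045],[0,0,0]],[[0.045,0.009,0.06],[0,0,0]],[[0.045,0.009,0.08],[0,0,0]],[[0.045,0.009,0.1],[0,0,0]],[[0.045,0.009,0.12],[0,0,0]],[[0.045,0.009,0.14],[0,0,0]]]'

```text
time: 9.98
tool_pos: [0.5398, -0.2672, 0.1916]
orientation: [-1.59, -1.966, 0.814]
ft_force: [0.4, -0.5, -0.5]
gripper_width: 0.25
finger_force: 0.0
```

Run:
```python
from h import *
s=manip.read_camera("scene");t=manip.read_camera("top");cv2.imwrite("pics/t5.png",t)
o=np.zeros((600,800,3),np.uint8); o[:300,:600]=cv2.resize(s[130:230,150:350],None,fx=3,fy=3); o[300:,:600]=cv2.resize(t[150:300,280:580],None,fx=2,fy=2)
cv2.imwrite("pics/c5.png",o)
```

```text
(no output)
```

View pics/c5.png

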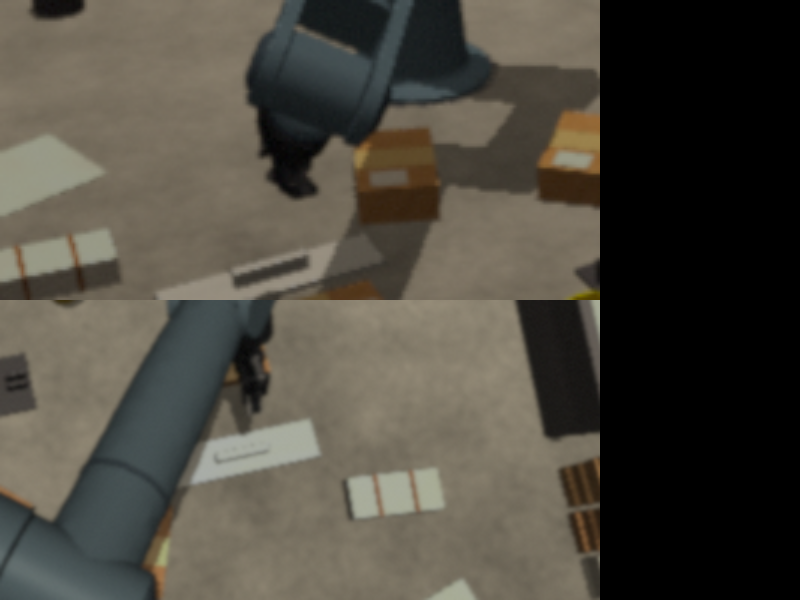

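The rule lies flat with its ridge up (top crop 255,452) and is released. I straighten the tool and swing aside for a clear measurement.

>>> arm_command --targets '[[[0,0.02,0.005],[0.85,-4,0]],[[0,0.05,0.01],[1.7,-8,0]],[[0,0.08,0.015],[2.55,-12,0]],[[0,0.11,0.02],[3.4,-16,0]],[[0,0.14,0.025],[4.3,-20,0]],[[0,0.17,0.03],[5.1,-24,0]],[[0,0.2,0.03],[6,-28,0]],[[0,0.23,0.03],[6.8,-32,0]],[[0,0.26,0.03],[7.7,-36,0]],[[0,0.29,0.03],[8.5,-40,0]],[[0,0.31,0.03],[9.4,-44,0]],[[0,0.32,0.03],[9.4,-44,0]]]' --jaw 0.6

```text
time: 11.08
tool_pos: [0.5378, 0.0549, 0.219]
orientation: [-1.972, -2.445, -0.001]
ft_force: [-1.3, 0.3, -1.6]
gripper_width: 0.601
finger_force: 0.0
```

```bash
cat > meas.py <<'E'
from h import *
import sys
t=manip.read_camera("top");cv2.imwrite("pics/m%s.png"%sys.argv[1],t)
hsv=cv2.cvtColor(t,cv2.COLOR_BGR2HSV).astype(int);V=hsv[...,2];S=hsv[...,1]
m=((S>80)&(V>125)|(V>150)); m[:150]=0;m[int(sys.argv[2]):]=0;m[:,:355]=0;m[:,425:]=0
P=np.array([onz("top",p[0],0.05)[:2] for p in box(m)],np.float32)*1000
print("carton",cv2.minAreaRect(P))
m=(S<38)&(V>130); m[:190]=0;m[280:]=0;m[:,:340]=0;m[:,447:]=0
c=box(m); P=np.array([onz("top",p[0],0.008)[:2] for p in c],np.float32)*1000
print("rule",cv2.minAreaRect(P))
print(manip.get_state()["tool_pos"],manip.get_state()["orientation"])
o=t.copy(); cv2.drawContours(o,[c],-1,(0,0,255),1)
cv2.imwrite("pics/mm%s.png"%sys.argv[1],cv2.resize(o[150:290,330:460],None,fx=4,fy=4))
E
python3 meas.py 1 205
```

```text
carton ((650.946044921875, -245.28414916992188), (99.87489318847656, 151.3262939453125), 11.182513236999512)
rule ((485.89251708984375, -278.6344909667969), (65.58783721923828, 259.9460144042969), 12.031706809997559)
[0.53829651 0.05520831 0.21913587] [-1.97089326e+00 -2.44428672e+00  1.07043404e-03]
```

View pics/mm1.png

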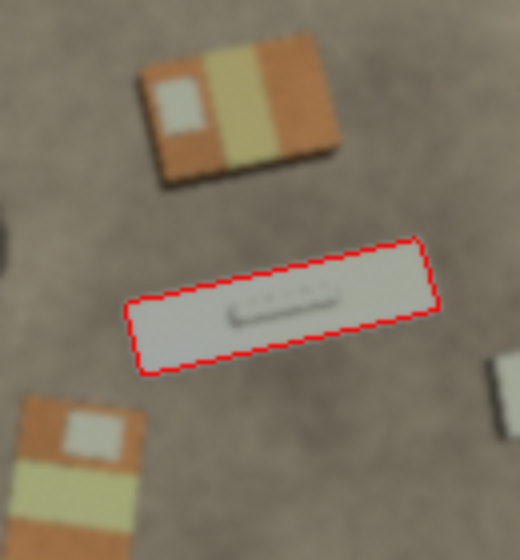

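>>> arm_command --targets '[[[-0.003,-0.02,0],[0,0,0]],[[-0.008,-0.05,-0.01],[0,0,0]],[[-0.0135,-0.085,-0.02],[0,0,0]],[[-0.019,-0.12,-0.03],[0,0,0]],[[-0.024,-0.155,-0.04],[0,0,0]],[[-0.0295,-0.19,-0.05],[0,0,0]],[[-0.035,-0.225,-0.06],[0,0,0]],[[-0.041,-0.26,-0.075],[0,0,0]],[[-0.0465,-0.295,-0.09],[0,0,0]],[[-0.051,-0.325,-0.105],[0,0,0]],[[-0.0525,-0.334,-0.12],[0,0,0]],[[-0.0525,-0.334,-0.12],[0,0,0]]]'

```text
time: 12.13
tool_pos: [0.4847, -0.2835, 0.0959]
orientation: [-1.976, -2.434, 0.001]
ft_force: [-1.1, 0.3, -1.2]
gripper_width: 0.602
finger_force: 0.0
```

>>> arm_command --targets '[[[0,0,-0.01],[0,0,0]],[[0,0,-0.022],[0,0,0]],[[0,0,-0.034],[0,0,0]],[[0,0,-0.046],[0,0,0]],[[0,0,-0.056],[0,0,0]],[[0,0,-0.062],[0,0,0]],[[0,0,-0.066],[0,0,0]],[[0,0,-0.066],[0,0,0]],[[0,0,-0.066],[0,0,0]]]'

```text
time: 12.88
tool_pos: [0.4873, -0.2813, 0.0334]
orientation: [1.974, 2.443, -0.0]
ft_force: [0.4, -0.8, -0.5]
gripper_width: 0.595
finger_force: 0.0
```

>>> arm_command --targets '[[[-0.001,0,0],[0,0,0]],[[-0.001,0,0],[0,0,0]],[[-0.001,0,0],[0,0,0]],[[-0.001,0,0],[0,0,0]],[[-0.001,0,0],[0,0,0]],[[-0.001,0,0],[0,0,0]],[[-0.001,0,0],[0,0,0]],[[-0.001,0,0],[0,0,0]]]' --jaw 0.0

```text
time: 13.55
tool_pos: [0.4864, -0.2817, 0.0341]
orientation: [1.974, 2.443, -0.0]
ft_force: [-1.8, -0.8, 5.5]
gripper_width: 0.145
finger_force: 62.1
```

>>> arm_command --targets '[[[0,0,0.003],[0,0,0]],[[0,0,0.008],[0,0,0]],[[0,0,0.014],[0,0,0]],[[0,0,0.02],[0,0,0]],[[0,0,0.025],[0,0,0]],[[0,0,0.025],[0,0,0]],[[0,0,0.025],[0,0,-0.85]],[[0,0,0.025],[0,0,-0.85]]]'

```text
time: 14.22
tool_pos: [0.486, -0.2811, 0.0582]
orientation: [-1.994, -2.428, -0.0]
ft_force: [-0.8, -0.8, -2.9]
gripper_width: 0.143
finger_force: 60.9
```

Run:
```python
from h import *
st=manip.get_state(); print(st["tool_pos"],R.from_rotvec(st["orientation"]).as_matrix().round(4),st["ft_force"])
```

```text
[ 0.48599243 -0.2811162   0.05820583] [[-1.944e-01  9.809e-01 -1.000e-04]
 [ 9.809e-01  1.944e-01  1.000e-04]
 [ 1.000e-04 -1.000e-04 -1.000e+00]] [-0.84139621 -0.82536597 -2.9073115 ]
```

>>> arm_command --targets '[[[0.008,0.0016,0],[0,0,0]],[[0.02,0.004,0],[0,0,0]],[[0.032,0.0064,0],[0,0,0]],[[0.044,0.0088,0],[0,0,0]],[[0.056,0.0112,0],[0,0,0]],[[0.066,0.0132,0],[0,0,0]],[[0.074,0.0148,0],[0,0,0]],[[0.078,0.0156,0],[0,0,0]],[[0.078,0.0156,-0.01],[0,0,0]],[[0.078,0.0156,-0.018],[0,0,0]],[[0.078,0.0156,-0.022],[0,0,0]],[[0.078,0.0156,-0.022],[0,0,0]]]'

```text
time: 15.22
tool_pos: [0.563, -0.2653, 0.0348]
orientation: [-1.992, -2.426, 0.0]
ft_force: [0.1, 0.1, -2.6]
gripper_width: 0.148
finger_force: 60.9
```

>>> arm_command --targets '[[[0,0,0],[0,0,0]],[[0,0,0],[0,0,0]],[[0,0,0],[0,0,0]]]'

```text
time: 15.47
tool_pos: [0.5639, -0.2657, 0.0363]
orientation: [-1.993, -2.428, 0.0]
ft_force: [0.1, 0.3, -2.5]
gripper_width: 0.145
finger_force: 60.9
```

```bash
python3 meas.py 2 196
python3 - <<'E'
from h import *
t=cv2.imread("pics/m2.png"); s=manip.read_camera("scene"); o=np.zeros((600,800,3),np.uint8)
o[:,:400]=cv2.resize(t[140:260,340:420],(400,600)); o[:400,400:]=cv2.resize(s[200:280,210:290],(400,400)); cv2.imwrite("pics/c6.png",o)
E
```

```text
carton ((652.2496948242188, -245.1680145263672), (98.90461730957031, 150.4699249267578), 11.962453842163086)
rule ((546.7743530273438, -162.49093627929688), (65.68659973144531, 64.66339111328125), 6.768972396850586)
[ 0.56399027 -0.26576301  0.03638603] [ 1.99311790e+00  2.42818924e+00 -2.55694814e-05]
```

View pics/c6.png

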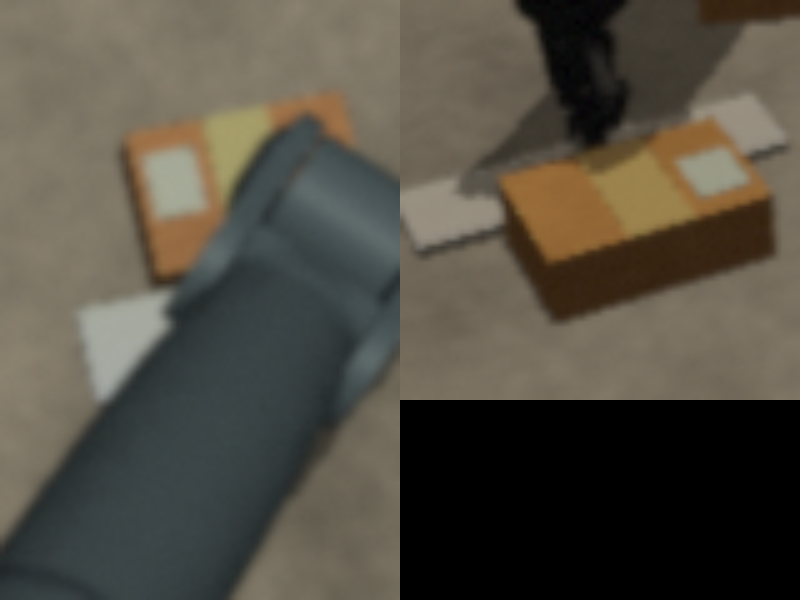

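The rule is beside the carton face with a small gap and sticks out about equally at both ends. I creep in and feel for contact.

>>> arm_command --targets '[[[0.001,0.0002,0],[0,0,0]],[[0.002,0.0004,0],[0,0,0]],[[0.003,0.0006,0],[0,0,0]],[[0.0035,0.0007,0],[0,0,0]],[[0.0035,0.0007,0],[0,0,0]],[[0.0035,0.0007,0],[0,0,0]]]'

```text
time: 16.07
tool_pos: [0.5675, -0.265, 0.0363]
orientation: [-1.993, -2.429, 0.0]
ft_force: [-0.9, -1.0, -1.7]
gripper_width: 0.148
finger_force: 61.0
```

>>> arm_command --targets '[[[0.0005,0.0001,0],[0,0,0]],[[0.001,0.0002,0],[0,0,0]],[[0.001,0.0002,0],[0,0,0]],[[0.001,0.0002,0],[0,0,0]]]'

```text
time: 16.4
tool_pos: [0.568, -0.2648, 0.0362]
orientation: [-1.992, -2.428, 0.001]
ft_force: [-4.5, -1.9, 0.0]
gripper_width: 0.144
finger_force: 61.3
```

>>> arm_command --targets '[[[0.0005,0.0001,0],[0,0,0]],[[0.001,0.0002,0],[0,0,0]],[[0.001,0.0002,0],[0,0,0]],[[0.001,0.0002,0],[0,0,0]]]'

```text
time: 16.73
tool_pos: [0.569, -0.2645, 0.0362]
orientation: [-1.992, -2.427, 0.001]
ft_force: [-4.5, -1.2, 0.2]
gripper_width: 0.141
finger_force: 61.2
```

Contact: the force levels off at 4.5 N. I ease back 0.5 mm, lower and release.

>>> arm_command --targets '[[[-0.0005,-0.0001,0],[0,0,0]],[[-0.0005,-0.0001,-0.001],[0,0,0]],[[-0.0005,-0.0001,-0.002],[0,0,0]],[[-0.0005,-0.0001,-0.0022],[0,0,0]],[[-0.0005,-0.0001,-0.0022],[0,0,0]],[[-0.0005,-0.0001,-0.0022],[0,0,0]]]'

```text
time: 17.23
tool_pos: [0.569, -0.2647, 0.0341]
orientation: [-1.993, -2.429, 0.0]
ft_force: [-4.6, 0.1, 1.0]
gripper_width: 0.146
finger_force: 61.4
```

>>> arm_command --targets '[[[0,0,0],[0,0,0]],[[0,0,0],[0,0,0]],[[0,0,0],[0,0,0]],[[0,0,0],[0,0,0]],[[0,0,0],[0,0,0]]]' --jaw 0.4

```text
time: 17.65
tool_pos: [0.5696, -0.2648, 0.0344]
orientation: [1.992, 2.428, 0.0]
ft_force: [0.1, 0.1, 0.8]
gripper_width: 0.402
finger_force: 0.0
```

>>> arm_command --targets '[[[0,0,0.005],[0,0,0]],[[0,0,0.015],[0,0,0]],[[0,0,0.03],[0,0,0]],[[0,0,0.05],[0,0,0]],[[0,0,0.075],[0,0,0]],[[0,0,0.1],[0,0,0]],[[0,0.03,0.12],[0,0,0]],[[0,0.06,0.14],[0,0,0]],[[0,0.09,0.15],[0,0,0]],[[0,0.12,0.15],[0,0,0]],[[0,0.15,0.15],[0,0,0]],[[0,0.18,0.15],[0,0,0]]]'

```text
time: 18.65
tool_pos: [0.5695, -0.0834, 0.1865]
orientation: [1.991, 2.426, 0.002]
ft_force: [0.9, -0.4, 0.3]
gripper_width: 0.398
finger_force: 0.0
```

>>> arm_command --targets '[[[0,0.03,0],[0,0,0]],[[0,0.06,0],[0,0,0]],[[0,0.09,0],[0,0,0]],[[0,0.12,0],[0,0,0]],[[0,0.14,0],[0,0,0]],[[0,0.15,0],[0,0,0]],[[0,0.15,0],[0,0,0]]]'

```text
time: 19.23
tool_pos: [0.5693, 0.0669, 0.1855]
orientation: [1.989, 2.43, 0.002]
ft_force: [-0.2, 0.4, -0.0]
gripper_width: 0.401
finger_force: 0.0
```

```bash
cat > m3.py <<'E'
from h import *
t=manip.read_camera("top");s=manip.read_camera("scene");cv2.imwrite("pics/m3.png",t)
hsv=cv2.cvtColor(t,cv2.COLOR_BGR2HSV).astype(int);V=hsv[...,2];S=hsv[...,1]
def rect(m,z,n):
    c=box(m); P=np.array([onz("top",p[0],z)[:2] for p in c],np.float32)*1000; r=cv2.minAreaRect(P); print(n,r); return r
m=(S<38)&(V>130); m[:175]=0;m[240:]=0;m[:,:340]=0;m[:,447:]=0
n,l,st,ce=cv2.connectedComponentsWithStats(cv2.morphologyEx(m.astype(np.uint8),cv2.MORPH_OPEN,np.ones((3,3))))
r=rect(l==1+st[1:,4].argmax(),.008,"rule")
m=(S>80)&(V>125); m[:150]=0;m[215:]=0;m[:,:355]=0;m[:,425:]=0
c=rect(m,.05,"carton")
a=np.radians(c[2] if c[2]<45 else c[2]-90); d=np.subtract(r[0],c[0]); print("rule in carton",d@[np.cos(a),np.sin(a)],d@[-np.sin(a),np.cos(a)])
o=np.zeros((600,800,3),np.uint8)
o[:500,:500]=cv2.resize(t[145:245,340:440],(500,500)); o[:300,500:]=cv2.resize(s[190:280,205:295],(300,300)); cv2.imwrite("pics/c7.png",o)
E
python3 m3.py
```

```text
rule ((570.4006958007812, -261.76806640625), (67.02691650390625, 261.9141540527344), 11.819851875305176)
carton ((652.343017578125, -245.35867309570312), (99.89375305175781, 150.46343994140625), 11.184538841247559)
rule in carton -83.5689590035406 -0.2034161903980537
```

View pics/c7.png

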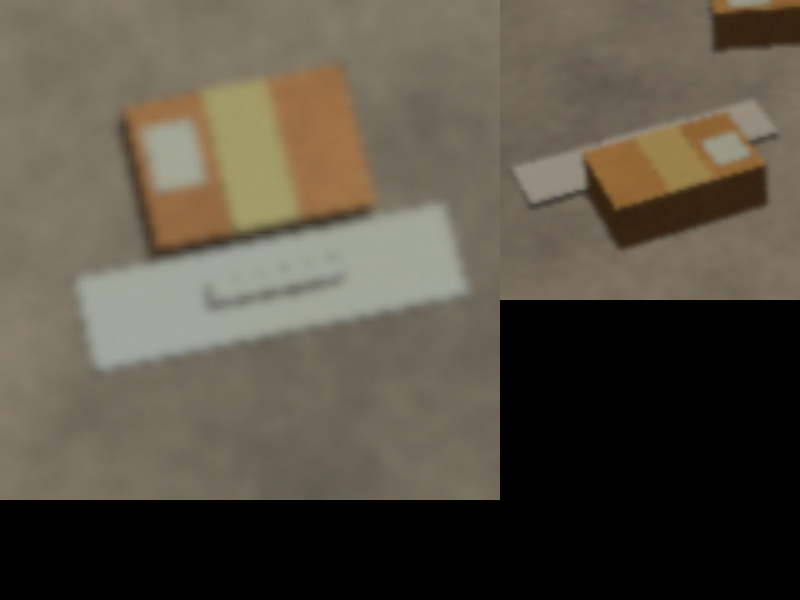

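The rule lies flat against the carton's near face: its offset is -83.6 mm against -83.0 mm flush, with the ends equal within 0.2 mm and the angle within 0.7°. The carton moved about 1.4 mm. I hand it in.

```bash
python3 -c "
from bench import manip
print(manip.sign_off())"
```

```text
the job is handed in; nothing more can be done
None
```

The job is handed in (no verdict came back): the straightedge was laid flat in the open, released, regrasped by its ridge and set down flush against the carton's robot-side face, measured centred within about 0.2 mm, with the carton nudged about 1.4 mm.

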